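# Feed scrap transformers into the tip bucket until it dumps, then set it back

### The job

Push the row of blue scrap transformers along the raised lane, without lifting them, so that they drop one after another into the yellow tip bucket until their weight alone tips it and it dumps them in the grey tray; then stop feeding and leave the rest on the lane. Then swing the empty bucket back fully upright by the bar between its two red counterweights, letting it down gently under control (it must not fall back and slam), and let go. Do not disturb the meter, wire spool or screwdriver on the bench.

Things in the scene. Friction and masses are not known exactly. Their poses are not given: they have to be found in the camera images.
- pivot (a point): Midpoint of the bucket's hinge axis, 210 mm above the table. Axes of the fixed stand: z up, x from the counterweight side to the tray (the way the bucket tips), y along the lane in the feeding direction, also the hinge axis. Posts 10 mm thick hold the hinge 83 mm either side along y, 12 mm higher than the axis. The grey tray (200 mm wide, walls 70 mm high) is on the table on the +x side.
- bucket (a joint): Tip bucket angle (rad): 0 upright on its stop, 1.83 fully dumped. Empty (0.7 kg with counterweights) it is stable at both ends and, let go, falls to one or the other from about 0.95 rad. The bricks differ in mass (0.26 to 0.38 kg), so it is not known beforehand whether the second or the third one trips it; it then starts to move within 1 s and is over in 2 s.
- bucket_floor (a point): Centre of the yellow bucket's inner floor. Upright, in the stand axes from the pivot: floor at z -20 mm, x -15 to 65 mm; back wall to z 50 mm; sloping front lip at x 122, z 50 mm; inside 128 mm along y; side wall beside the lane to z 50 mm, the other to 68 mm. It turns with the bucket.
- bar (a point): Centre of a round steel bar 16 mm thick, along y of the stand, with 84 mm free between two red disc weights (46 mm across), on two thin rods (at y +-50 mm) behind the bucket. At joint angle q it is at x = -116 cos q + 31 sin q, z = 31 cos q + 116 sin q (mm from the pivot, stand axes): upright -116, 31; dumped 60, 104 on the tray side. Swinging it takes under 5 N.
- lane_edge (a point): Middle of the lane's end at the bucket, on the lane floor, 265 mm above the table. Axes as for pivot; the lane runs from here back along -y for 330 mm, 81 mm wide inside, with side walls 20 mm high, open at both ends and on top. Bricks drop off here into the bucket once more than half over the edge.
- brick1_center (a point): Centre of a blue transformer brick, 74 mm across the lane (its x), 46 mm along it (its y), 34 mm high; number 1 in the row, counted from the bucket end. It stands on the lane; loose.
- brick2_center (a point): Centre of a blue transformer brick, 74 mm across the lane (its x), 46 mm along it (its y), 34 mm high; number 2 in the row, counted from the bucket end. It stands on the lane; loose.
- brick3_center (a point): Centre of a blue transformer brick, 74 mm across the lane (its x), 46 mm along it (its y), 34 mm high; number 3 in the row, counted from the bucket end. It stands on the lane; loose.
- brick4_center (a point): Centre of a blue transformer brick, 74 mm across the lane (its x), 46 mm along it (its y), 34 mm high; number 4 in the row, counted from the bucket end. It stands on the lane; loose.
- meter_c (a point): Centre of a yellow handheld meter, 150 x 75 x 34 mm, lying on the bench; bystander, leave alone.
- spool_c (a point): Centre of a copper wire spool, 60 mm across, 42 mm high, on the bench; bystander, leave alone.
- driver_grip (a point): Handle of a screwdriver lying on the bench; bystander, leave alone.

How it is judged:
By the outcome, as a careful person would: the job done as asked, in the order asked, and still so for the second after the job is handed in, with the robot touching nothing.
It also fails if it takes over 72 s, if anything falls off the work surface, if the arm or the gripper's body presses on something with over 40 N, if the wrist force passes 120 N, or if a joint passes its speed limit or range.

### The arm

A 7-joint arm with a two-finger parallel gripper is mounted at the origin on the work surface. World frame = base frame: x ahead of the robot, y to its left, z up, the work surface at z = 0. Lengths are in m, angles in degrees, forces in N, time in s.
With the tool pointing down it reaches from about 0.425 to 0.875 m from the base axis. Payload 4.7 kg.
Tool frame: the origin (TCP) lies on the centre line of the jaws, within the pads' length; the fingertips stand 25 mm ahead of it and the grasp point (between the pads) lies 6 mm ahead of it; z points along the fingers, y is the direction in which the jaws open and shut (so a half turn about z gives the same grasp; the last joint's range is limited). The gripper opens to 87 mm and grips with 3 to 60 N. Pads are 19 mm wide; open, the fingers measure 117 mm over their backs; the gripper's body (75 mm by 190 mm) begins 51 mm behind the grasp point.
Start: joints at [-73.734, 18.392, -4.016, 83.108, 1.295, 78.541, -3.26], TCP at [0.173, 0.626, 0.248] pointing down, gripper open.
Joint ranges: [-163.93, 163.93], [-17.29, 119.83], [-79.2, 71.16], [3.27, 140.29], [-89.18, 269.18], [5.43, 117.66], [-154.24, 154.24]. Speed limits (degrees/s): [147.25, 147.25, 180, 180, 180, 180, 180].

### API

Orientations are given as [roll, pitch, yaw] about the fixed x, y, z axes, in that order (R = Rz(yaw) Ry(pitch) Rx(roll)).
In Python, from cell import env gives the robot as it stands.
- The arm moves only by the shell command python3 -m creep 'ROWS' [OPENING] [FORCE]. ROWS is JSON, a list of rows, each an object of numbers: "tx", "ty", "tz": the shift along the tool's x, y, z in m; "rx", "ry", "rz": the turn, a rotation vector about the tool's x, y, z in degrees. In form: [{"tx": .., "ty": .., "tz": .., "rx": .., "ry": .., "rz": ..}, ...]. A call has 1 to 20 rows; each row shifts and turns the commanded pose from where the row before left it, along the tool's axes as they then stand; what a row does not reach is not made up. A row lasts 1/8 s, in which the tool goes at most 62.5 mm and 10.7 degrees, less where a joint would pass 70% of its speed; a pose out of reach is approached as far as the arm can. A call is refused whole if a number of a shift passes 0.0625 or a number of a turn 10.7, either way. A call with a gripper value outside its range is refused whole. OPENING is the finger opening in m, from 0 to 0.087, set as the call begins (- or left out, the last holds). The fingers move at their own pace and stop on an object; FORCE is the grip in N (left out, the last holds). Time passes only in rows, so rows that do not move let the fingers close. It gives the time, the measured TCP pose, the force and the opening at its end, in the units of the state.
- env.get_obs(): the state, without advancing time (a new reading comes with each control period).
- env.read_camera(name): name is "scene" or "top"; returns a dict with "pixels" (420x560x3 uint8, red, green, blue), "intrinsics" (3x3 intrinsics, pixels), "R" (3x3) and "t" (3): a world point X has camera coordinates R X + t. Camera axes: x right, y down, z forward; pixel columns grow to the right and rows downward; lengths in m; the calibration is good to about 2 mm. A picture is of the moment at which its call begins. There is no depth.
- env.sign_off(): hands the job in, once; it reports no verdict.
The state is a dict: "time_s": time; "qpos": joint angles; "joint_velocities": joint speeds; "effort": joint torques, N m; "tool_pos": TCP position; "tool_rot": TCP orientation; "force": force on the tool from outside, world axes, zero at the start; "wrist_torque": the same for the moment, N m; "grip_width": finger opening in m.
Only numpy, scipy, OpenCV 4.12 (cv2) and the standard library are available. Lean on these libraries where they do the work, as an engineer would, in place of code of your own. Each camera call takes 0.05 s, during which the arm holds its last target.

## Working session

There is one attempt and no reset: what is moved stays moved. The work goes in short steps, Python scripts to look and compute and a shell command to move; the robot and the scene stay as the last step left them, time stands still between calls to the robot, and variables do not carry over. Pictures are saved under pics/ and viewed, and the job is handed in when it is done.

```bash
mkdir -p pics; ls
python3 - <<'E'
from cell import env
import cv2
print(env.get_obs())
for n in ("scene","top"):
    c=env.read_camera(n); cv2.imwrite(f"pics/{n}0.png",c["pixels"][:,:,::-1]); print(n,c["intrinsics"],c["R"],c["t"])
E
```

```text
pics
{'time_s': 0.0, 'qpos': array([-73.73410077,  18.44018112,  -4.01566212,  83.17614914,
         1.29798043,  78.5392216 ,  -3.26061117]), 'joint_velocities': array([-0.05228264, -0.04364861,  0.03406437, -0.03548525, -0.04034034,
        0.03596537, -0.00400327]), 'effort': array([ 8.28935435e-05, -4.91290855e+01, -4.03806623e-01, -3.12519979e+01,
       -6.39367034e-02,  4.38642909e-02,  1.78449368e-04]), 'tool_pos': array([0.17317326, 0.62598175, 0.24643785]), 'tool_rot': array([-1.79889858e+02,  8.59866013e-03,  1.64543994e+02]), 'force': array([-0.16749727, -0.12891487,  0.34590321]), 'wrist_torque': array([-0.01647295,  0.01242672, -0.00105728]), 'grip_width': 0.08705342755809037}
scene [[417.98095344   0.         282.30501502]
 [  0.         417.98095344 208.7593429 ]
 [  0.           0.           1.        ]] [[ 0.17766229  0.98401397 -0.01235349]
 [ 0.83094464 -0.15672756 -0.53382345]
 [-0.52722586  0.08457523 -0.84550572]] [-0.09146376 -0.32320153  1.43312407]
top [[531.89456122   0.         280.25871343]
 [  0.         531.89456122 214.41157868]
 [  0.           0.           1.        ]] [[ 0.02150281 -0.99967725  0.0135289 ]
 [-0.98461448 -0.02352211 -0.17315035]
 [ 0.1734127  -0.00959753 -0.98480248]] [-0.0063402   0.50376703  1.47554337]
```

View pics/scene0.png

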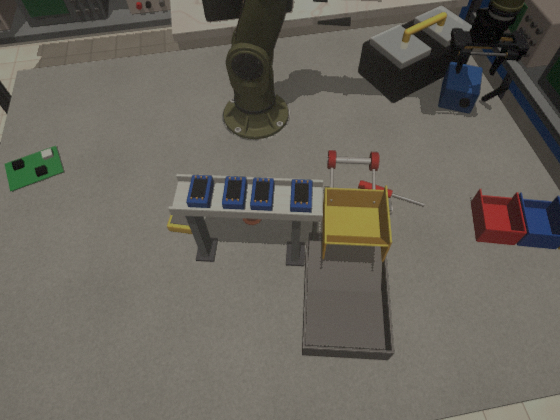

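View pics/top0.png

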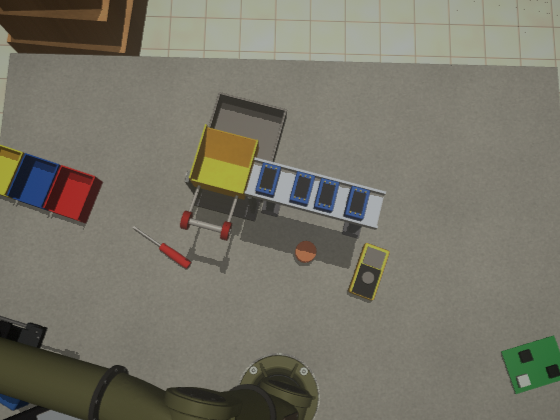

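Run:
```python
import cv2
a=cv2.imread("pics/scene0.png")[140:370,160:430]; b=cv2.imread("pics/top0.png")[85:275,170:400]
cv2.imwrite("pics/s0z.png",cv2.resize(a,(675,575),interpolation=cv2.INTER_CUBIC)); cv2.imwrite("pics/t0z.png",cv2.resize(b,(690,570),interpolation=cv2.INTER_CUBIC))
```

```text
(no output)
```

View pics/s0z.png

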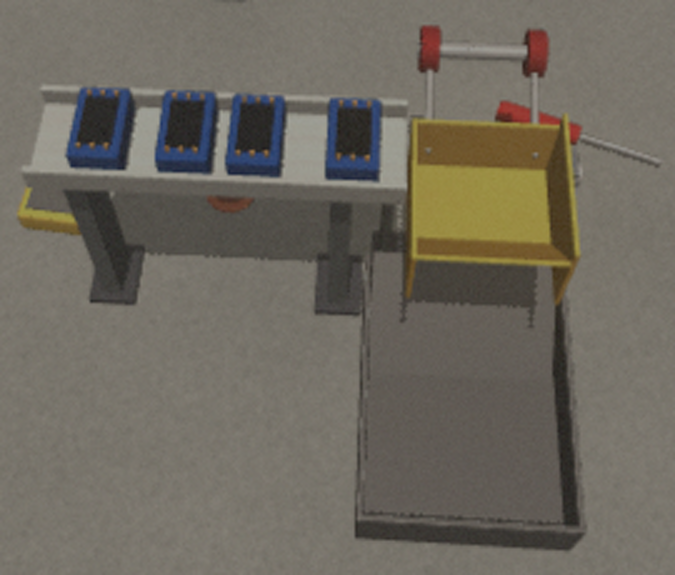

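View pics/t0z.png

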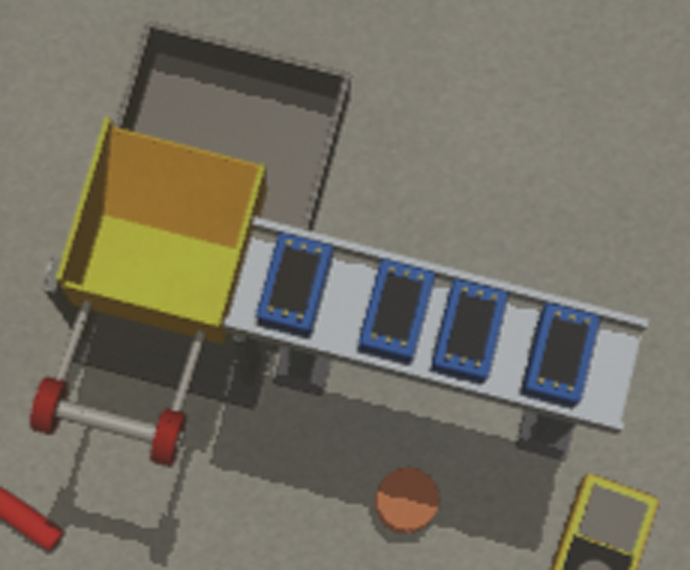

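```bash
cat > h.py <<'E'
import numpy as np
K={'scene':(417.98095344,282.30501502,208.7593429),'top':(531.89456122,280.25871343,214.41157868)}
R={'scene':np.array([[0.17766229,0.98401397,-0.01235349],[0.83094464,-0.15672756,-0.53382345],[-0.52722586,0.08457523,-0.84550572]]),
'top':np.array([[0.02150281,-0.99967725,0.0135289],[-0.98461448,-0.02352211,-0.17315035],[0.1734127,-0.00959753,-0.98480248]])}
T={'scene':np.array([-0.09146376,-0.32320153,1.43312407]),'top':np.array([-0.0063402,0.50376703,1.47554337])}
def ray(n,u,v):
    f,cx,cy=K[n]; return -R[n].T@T[n], R[n].T@np.array([(u-cx)/f,(v-cy)/f,1])
def atz(n,u,v,z):
    o,d=ray(n,u,v); return o+d*(z-o[2])/d[2]
def proj(n,X):
    f,cx,cy=K[n]; p=R[n]@X+T[n]; return p[:2]/p[2]*f+[cx,cy]
E
python3 - <<'E'
from h import *
np.set_printoptions(precision=4,suppress=True)
t=lambda u,v:(170+u/3,85+v/3); s=lambda u,v:(160+u/2.5,140+v/2.5)
for nm,a,b,z in [("bar",(108,421),(484,51),.241),("discL",(47,405),(537,52),.241),("discR",(168,437),(430,49),.241),("b1",(297,282),(354,131),.299),("b2",(398,308),(258,128),.299),("b3",(471,328),(189,125),.299),("b4",(563,351),(102,122),.299),
 ("farlanestart",(648,322),(22,169),.285),("farlaneend",(255,219),(408,189),.285),("nearstart",(621,430),(41,86),.285),("nearend",(228,324),(408,98),.285),("buck hi far L",(107,121),(578,262),.260),("buck back R",(222,328),(411,118),.26)]:
    print(nm,atz('top',*t(*a),z),atz('scene',*s(*b),z))
E
```

```text
bar [0.4374 0.1896 0.241 ] [0.4389 0.1925 0.241 ]
discL [0.4495 0.2403 0.241 ] [0.4497 0.2425 0.241 ]
discR [0.4252 0.1398 0.241 ] [0.4267 0.1417 0.241 ]
b1 [0.5444 0.0364 0.299 ] [0.5464 0.0401 0.299 ]
b2 [ 0.5251 -0.0446  0.299 ] [ 0.528  -0.0404  0.299 ]
b3 [ 0.5102 -0.103   0.299 ] [ 0.5138 -0.0984  0.299 ]
b4 [ 0.4933 -0.1763  0.299 ] [ 0.4966 -0.1721  0.299 ]
farlanestart [ 0.5217 -0.2473  0.285 ] [ 0.5228 -0.2451  0.285 ]
farlaneend [0.5996 0.0721 0.285 ] [0.6035 0.0751 0.285 ]
nearstart [ 0.4331 -0.2246  0.285 ] [ 0.4363 -0.2251  0.285 ]
nearend [0.5118 0.0912 0.285 ] [0.5111 0.0968 0.285 ]
buck hi far L [0.6886 0.1995 0.26  ] [0.6845 0.2029 0.26  ]
buck back R [0.5137 0.0974 0.26  ] [0.5159 0.1003 0.26  ]
```

```bash
python3 -m creep '[{"tz":-0.019,"rz":9.8},{"tz":-0.019,"rz":9.8},{"tz":-0.019,"rz":9.8},{"tz":-0.019,"rz":9.8},{"tz":-0.019,"rz":9.8},{"tz":-0.019,"rz":9.8},{"tz":-0.019,"rz":9.8},{"tz":-0.019,"rz":9.8},{"tz":-0.019,"rz":9.8}]' 0.02 20
```

```text
$[0]: bad value
```

```bash
python3 -m creep '[{"tx":0,"ty":0,"tz":-0.019,"rx":0,"ry":0,"rz":9.8},{"tx":0,"ty":0,"tz":-0.019,"rx":0,"ry":0,"rz":9.8},{"tx":0,"ty":0,"tz":-0.019,"rx":0,"ry":0,"rz":9.8},{"tx":0,"ty":0,"tz":-0.019,"rx":0,"ry":0,"rz":9.8},{"tx":0,"ty":0,"tz":-0.019,"rx":0,"ry":0,"rz":9.8},{"tx":0,"ty":0,"tz":-0.019,"rx":0,"ry":0,"rz":9.8},{"tx":0,"ty":0,"tz":-0.019,"rx":0,"ry":0,"rz":9.8},{"tx":0,"ty":0,"tz":-0.019,"rx":0,"ry":0,"rz":9.8},{"tx":0,"ty":0,"tz":-0.019,"rx":0,"ry":0,"rz":9.8}]' 0.02 20
```

```text
time_s: 1.23
tool_pos: [0.1732, 0.6264, 0.4185]
tool_rot: [180.0, 0.1, 76.0]
force: [-0.0, 0.2, 0.0]
grip_width: 0.0204
```

```bash
python3 -m creep '[{"tx":-0.032,"ty":0.052,"tz":0,"rx":0,"ry":0,"rz":0},{"tx":-0.032,"ty":0.052,"tz":0,"rx":0,"ry":0,"rz":0},{"tx":-0.032,"ty":0.052,"tz":0,"rx":0,"ry":0,"rz":0},{"tx":-0.032,"ty":0.052,"tz":0,"rx":0,"ry":0,"rz":0},{"tx":-0.032,"ty":0.052,"tz":0,"rx":0,"ry":0,"rz":0},{"tx":-0.032,"ty":0.052,"tz":0,"rx":0,"ry":0,"rz":0},{"tx":-0.032,"ty":0.052,"tz":0,"rx":0,"ry":0,"rz":0},{"tx":-0.032,"ty":0.052,"tz":0,"rx":0,"ry":0,"rz":0},{"tx":-0.049,"ty":0.008,"tz":0,"rx":0,"ry":0,"rz":0},{"tx":-0.049,"ty":0.008,"tz":0,"rx":0,"ry":0,"rz":0},{"tx":-0.049,"ty":0.008,"tz":0,"rx":0,"ry":0,"rz":0},{"tx":-0.049,"ty":0.008,"tz":0,"rx":0,"ry":0,"rz":0},{"tx":-0.049,"ty":0.008,"tz":0,"rx":0,"ry":0,"rz":0},{"tx":-0.049,"ty":0.008,"tz":0,"rx":0,"ry":0,"rz":0},{"tx":-0.049,"ty":0.008,"tz":0,"rx":0,"ry":0,"rz":0},{"tx":-0.049,"ty":0.008,"tz":0,"rx":0,"ry":0,"rz":0},{"tx":-0.049,"ty":0.008,"tz":0,"rx":0,"ry":0,"rz":0},{"tx":-0.049,"ty":0.008,"tz":0,"rx":0,"ry":0,"rz":0}]'
cat > look.py <<'E'
import sys,cv2,numpy as np
from cell import env
n=sys.argv[1]; o=env.get_obs(); print(round(o['time_s'],2),o['tool_pos'].round(4),o['tool_rot'].round(1),o['force'].round(1),o['qpos'].round(0))
a=env.read_camera("scene")["pixels"][120:380,130:440,::-1]; b=env.read_camera("top")["pixels"][80:340,140:420,::-1]
f=lambda i,h:cv2.resize(i,(400,int(400*i.shape[0]/i.shape[1])),interpolation=cv2.INTER_CUBIC)
a=f(a,0);b=f(b,0);h=max(len(a),len(b)); c=np.zeros((h,800,3),np.uint8); c[:len(a),:400]=a; c[:len(b),400:]=b
cv2.imwrite(f"pics/{n}.png",c)
E
python3 look.py a1
```

```text
time_s: 3.48
tool_pos: [0.4786, -0.217, 0.4184]
tool_rot: [180.0, -0.0, 76.4]
force: [0.8, -1.4, -0.0]
grip_width: 0.0202
3.48 [ 0.4786 -0.217   0.4184] [180.   -0.   76.4] [ 0.8 -1.4 -0. ] [-29.   0.  52.  85.  -0.  95.   9.]
```

View pics/a1.png

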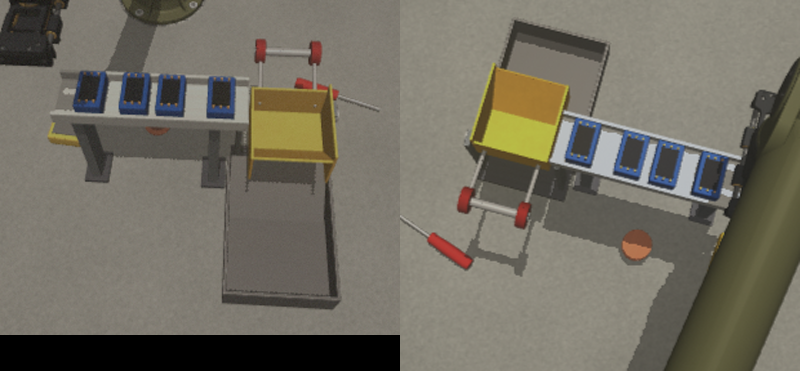

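Run:
```python
from h import *
print(proj('scene',np.array([.4786,-.217,.4184])),proj('top',np.array([.4786,-.217,.4184])))
from cell import env;import cv2
a=env.read_camera("scene")["pixels"][:,:,::-1];cv2.imwrite("pics/a2.png",a)
```

```text
[165.94044572 149.39543942] [385.16755064 198.29086913]
```

View pics/a2.png

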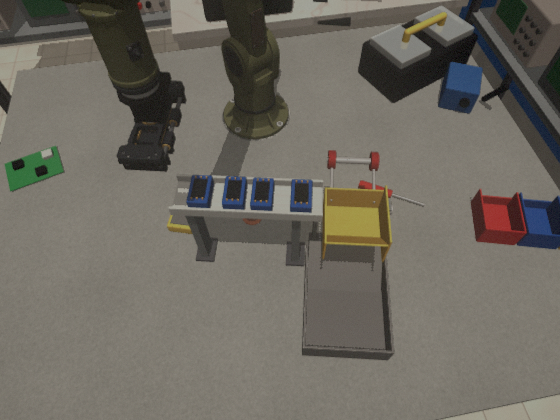

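```bash
python3 -m creep '[{"tx":-0.001,"ty":0.0044,"tz":0.03,"rx":0,"ry":0,"rz":0},{"tx":0,"ty":0,"tz":0.03,"rx":0,"ry":0,"rz":0},{"tx":0,"ty":0,"tz":0.03,"rx":0,"ry":0,"rz":0},{"tx":0,"ty":0,"tz":0.015,"rx":0,"ry":0,"rz":0},{"tx":0,"ty":0,"tz":0.014,"rx":0,"ry":0,"rz":0}]'
python3 look.py a3
```

```text
time_s: 4.25
tool_pos: [0.4836, -0.2167, 0.2992]
tool_rot: [180.0, -0.0, 76.4]
force: [-0.0, -0.3, 0.7]
grip_width: 0.0202
4.25 [ 0.4836 -0.2167  0.2992] [180.   -0.   76.4] [-0.  -0.3  0.7] [-29.   2.  52.  97.  -2.  82.  10.]
```

View pics/a3.png

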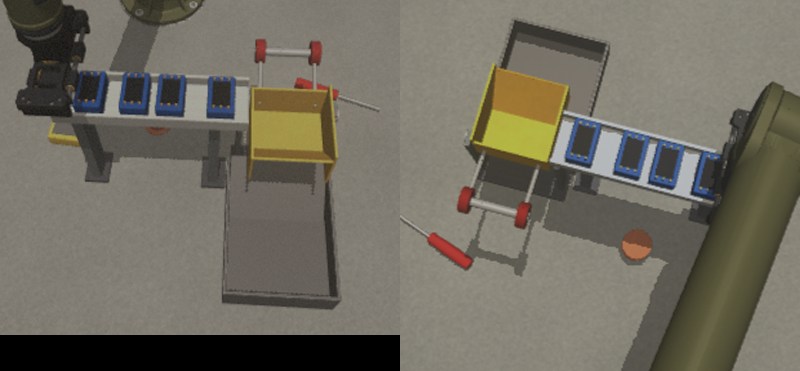

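```bash
python3 -m creep '[{"tx":0.015,"ty":0,"tz":0,"rx":0,"ry":0,"rz":0},{"tx":0.015,"ty":0,"tz":0,"rx":0,"ry":0,"rz":0},{"tx":0.015,"ty":0,"tz":0,"rx":0,"ry":0,"rz":0},{"tx":0.015,"ty":0,"tz":0,"rx":0,"ry":0,"rz":0},{"tx":0.015,"ty":0,"tz":0,"rx":0,"ry":0,"rz":0},{"tx":0.015,"ty":0,"tz":0,"rx":0,"ry":0,"rz":0},{"tx":0.015,"ty":0,"tz":0,"rx":0,"ry":0,"rz":0},{"tx":0.015,"ty":0,"tz":0,"rx":0,"ry":0,"rz":0}]'
python3 look.py a4
```

```text
time_s: 5.35
tool_pos: [0.5114, -0.1029, 0.3004]
tool_rot: [179.9, 0.2, 76.2]
force: [-1.9, -9.3, 3.6]
grip_width: 0.0196
5.35 [ 0.5114 -0.1029  0.3004] [179.9   0.2  76.2] [-1.9 -9.3  3.6] [-36.   0.  45.  98.  -0.  82.  -5.]
```

View pics/a4.png

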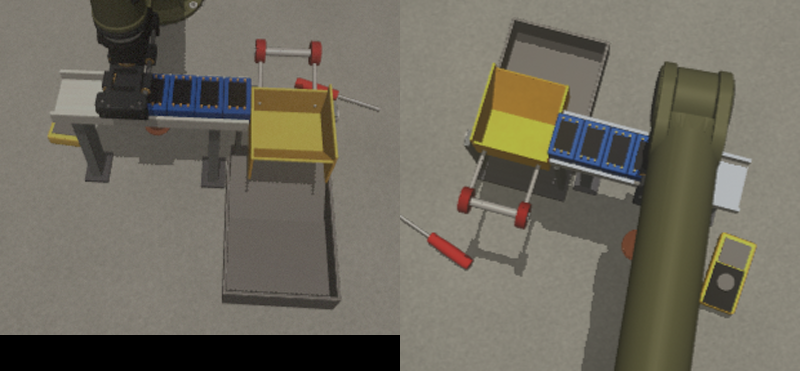

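```bash
python3 -m creep '[{"tx":0.014,"ty":0,"tz":0,"rx":0,"ry":0,"rz":0},{"tx":0.014,"ty":0,"tz":0,"rx":0,"ry":0,"rz":0},{"tx":0,"ty":0,"tz":0,"rx":0,"ry":0,"rz":0},{"tx":0,"ty":0,"tz":0,"rx":0,"ry":0,"rz":0},{"tx":0,"ty":0,"tz":0,"rx":0,"ry":0,"rz":0}]'
python3 look.py a5
```

```text
time_s: 6.08
tool_pos: [0.5179, -0.073, 0.2993]
tool_rot: [-180.0, -0.1, 76.4]
force: [0.4, -0.5, 0.7]
grip_width: 0.0198
6.08 [ 0.5179 -0.073   0.2993] [-1.80e+02 -1.00e-01  7.64e+01] [ 0.4 -0.5  0.7] [-38.   1.  44.  98.  -1.  82.  -8.]
```

View pics/a5.png

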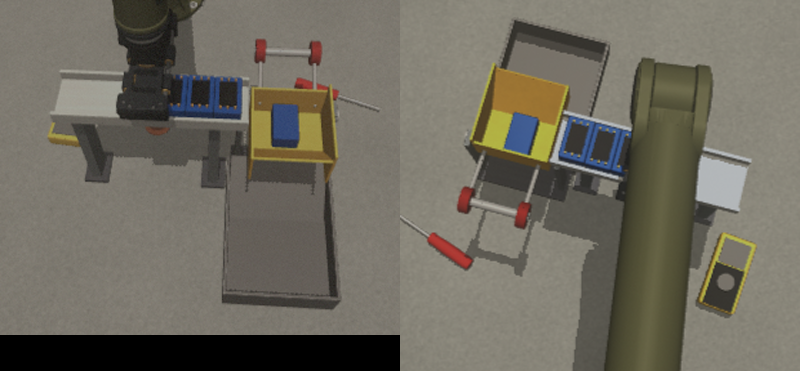

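```bash
python3 -m creep '[{"tx":0.0145,"ty":0,"tz":0,"rx":0,"ry":0,"rz":0},{"tx":0.0145,"ty":0,"tz":0,"rx":0,"ry":0,"rz":0},{"tx":0.0145,"ty":0,"tz":0,"rx":0,"ry":0,"rz":0},{"tx":0,"ty":0,"tz":0,"rx":0,"ry":0,"rz":0},{"tx":0,"ty":0,"tz":0,"rx":0,"ry":0,"rz":0},{"tx":0,"ty":0,"tz":0,"rx":0,"ry":0,"rz":0},{"tx":0,"ty":0,"tz":0,"rx":0,"ry":0,"rz":0}]'
python3 look.py a6
```

```text
time_s: 7.05
tool_pos: [0.5283, -0.0315, 0.2996]
tool_rot: [180.0, -0.0, 76.3]
force: [1.0, 0.4, 0.6]
grip_width: 0.0198
7.05 [ 0.5283 -0.0315  0.2996] [180.   -0.   76.3] [1.  0.4 0.6] [-40.   2.  42.  97.  -1.  82. -12.]
```

View pics/a6.png

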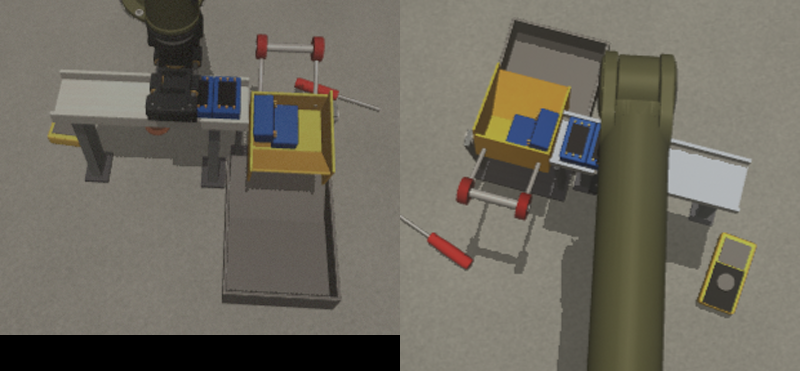

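```bash
python3 -m creep '[{"tx":-0.01,"ty":0,"tz":0,"rx":0,"ry":0,"rz":0},{"tx":-0.02,"ty":0,"tz":0,"rx":0,"ry":0,"rz":0},{"tx":-0.02,"ty":0,"tz":0,"rx":0,"ry":0,"rz":0},{"tx":0,"ty":0,"tz":0,"rx":0,"ry":0,"rz":0},{"tx":0,"ty":0,"tz":0,"rx":0,"ry":0,"rz":0},{"tx":0,"ty":0,"tz":0,"rx":0,"ry":0,"rz":0},{"tx":0,"ty":0,"tz":0,"rx":0,"ry":0,"rz":0},{"tx":0,"ty":0,"tz":0,"rx":0,"ry":0,"rz":0},{"tx":0,"ty":0,"tz":0,"rx":0,"ry":0,"rz":0},{"tx":0,"ty":0,"tz":0,"rx":0,"ry":0,"rz":0}]'
python3 look.py a7
```

```text
time_s: 8.4
tool_pos: [0.5166, -0.08, 0.2996]
tool_rot: [180.0, -0.0, 76.3]
force: [-0.1, -0.5, 0.4]
grip_width: 0.0201
8.4 [ 0.5166 -0.08    0.2996] [180.   -0.   76.3] [-0.1 -0.5  0.4] [-37.   1.  44.  98.  -0.  82.  -7.]
```

View pics/a7.png

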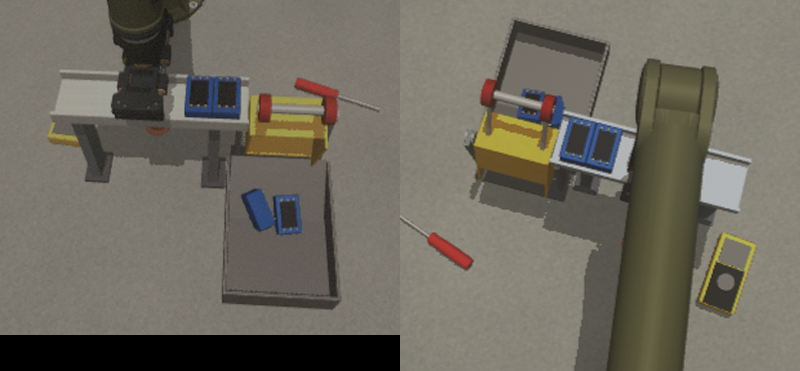

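Run:
```python
from h import *
import cv2
from cell import env
print(atz('top',222.6,149.6,.314),atz('scene',361,204.1,.314))
a=env.read_camera("scene")["pixels"][190:230,320:400,::-1];b=env.read_camera("top")["pixels"][130:175,190:270,::-1]
f=lambda i:cv2.resize(i,None,fx=8,fy=8,interpolation=cv2.INTER_CUBIC)
cv2.imwrite("pics/a8.png",np.vstack([f(a)[:300],f(b)[:300]]))
```

```text
[0.61011826 0.1488211  0.314     ] [0.60775776 0.15171591 0.314     ]
```

View pics/a8.png

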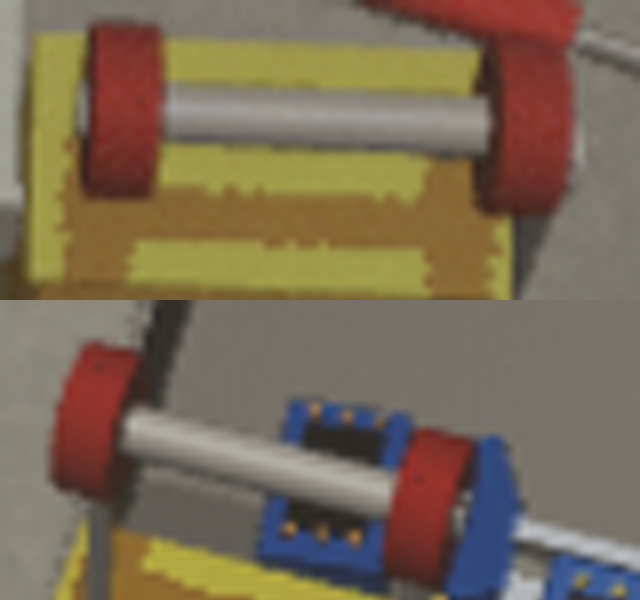

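```bash
python3 -m creep '[{"tx":0,"ty":0,"tz":-0.037,"rx":0,"ry":0,"rz":0},{"tx":0,"ty":0,"tz":-0.037,"rx":0,"ry":0,"rz":0},{"tx":0,"ty":0,"tz":-0.037,"rx":0,"ry":0,"rz":0},{"tx":0.041,"ty":0.006,"tz":0,"rx":0,"ry":0,"rz":0},{"tx":0.041,"ty":0.006,"tz":0,"rx":0,"ry":0,"rz":0},{"tx":0.041,"ty":0.006,"tz":0,"rx":0,"ry":0,"rz":0},{"tx":0.041,"ty":0.006,"tz":0,"rx":0,"ry":0,"rz":0},{"tx":0.041,"ty":0.006,"tz":0,"rx":0,"ry":0,"rz":0},{"tx":0.040,"ty":0.006,"tz":0,"rx":0,"ry":0,"rz":0},{"tx":0,"ty":0,"tz":0,"rx":0,"ry":0,"rz":0},{"tx":0,"ty":0,"tz":0,"rx":0,"ry":0,"rz":0}]' 0.05 20
python3 look.py b1
```

```text
time_s: 9.98
tool_pos: [0.6094, 0.1486, 0.4104]
tool_rot: [180.0, 0.1, 76.3]
force: [-0.0, -0.6, 0.4]
grip_width: 0.0501
9.97 [0.6094 0.1486 0.4104] [1.80e+02 1.00e-01 7.63e+01] [-0.  -0.6  0.4] [-44.  16.  38.  71. -10.  96. -23.]
```

View pics/b1.png

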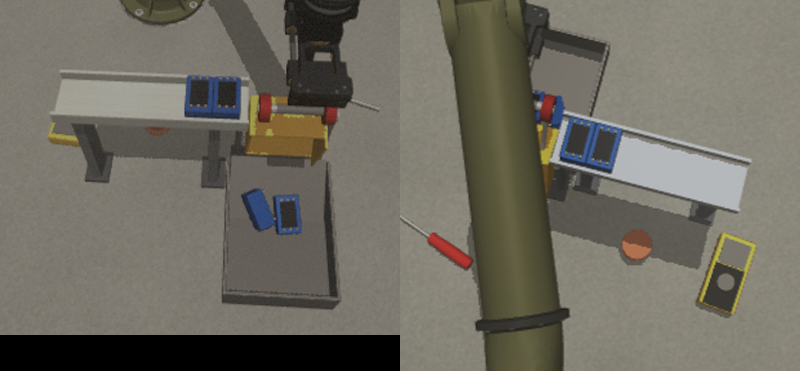

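```bash
python3 -m creep '[{"tx":0,"ty":0,"tz":0.025,"rx":0,"ry":0,"rz":0},{"tx":0,"ty":0,"tz":0.025,"rx":0,"ry":0,"rz":0},{"tx":0,"ty":0,"tz":0.02,"rx":0,"ry":0,"rz":0},{"tx":0,"ty":0,"tz":0.01,"rx":0,"ry":0,"rz":0},{"tx":0,"ty":0,"tz":0.009,"rx":0,"ry":0,"rz":0},{"tx":0,"ty":0,"tz":0,"rx":0,"ry":0,"rz":0},{"tx":0,"ty":0,"tz":0,"rx":0,"ry":0,"rz":0}]'
python3 look.py b2
```

```text
time_s: 10.95
tool_pos: [0.6097, 0.1495, 0.3224]
tool_rot: [179.9, -0.0, 76.3]
force: [0.0, 0.9, -0.1]
grip_width: 0.05
10.95 [0.6097 0.1495 0.3224] [179.9  -0.   76.3] [ 0.   0.9 -0.1] [-45.  16.  37.  81. -10.  86. -23.]
```

View pics/b2.png

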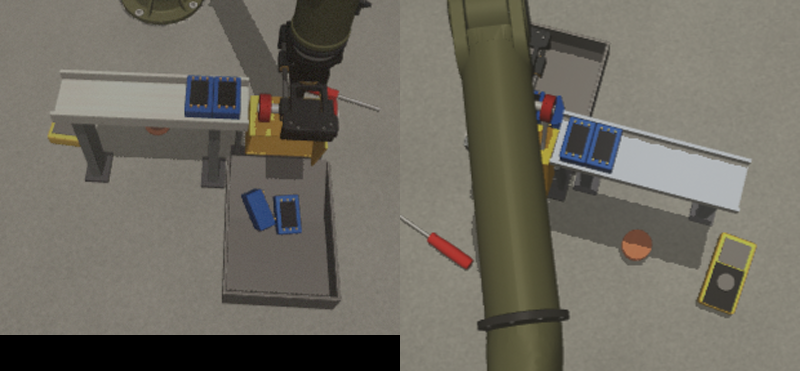

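No contact while descending. Close on the bar.

```bash
python3 -m creep '[{"tx":0,"ty":0,"tz":0,"rx":0,"ry":0,"rz":0},{"tx":0,"ty":0,"tz":0,"rx":0,"ry":0,"rz":0},{"tx":0,"ty":0,"tz":0,"rx":0,"ry":0,"rz":0},{"tx":0,"ty":0,"tz":0,"rx":0,"ry":0,"rz":0},{"tx":0,"ty":0,"tz":0,"rx":0,"ry":0,"rz":0}]' 0 15
python3 - <<'E'
import numpy as np
p0=None
for i in range(13):
    q=1.83*(1-i/12); x=-116*np.cos(q)+31*np.sin(q); z=31*np.cos(q)+116*np.sin(q)
    if p0: print(round(q,2),"ty %.1f tz %.1f"%(x-p0[0],-(z-p0[1])), "x %.1f z %.1f"%(x,z))
    p0=(x,z)
E
```

```text
time_s: 11.68
tool_pos: [0.6088, 0.1497, 0.3215]
tool_rot: [-179.9, 0.0, 76.4]
force: [-2.8, 0.4, 0.7]
grip_width: 0.0155
1.68 ty -16.5 tz -7.9 x 43.2 z 112.0
1.53 ty -17.5 tz -5.3 x 25.7 z 117.3
1.37 ty -18.1 tz -2.5 x 7.5 z 119.8
1.22 ty -18.3 tz 0.2 x -10.8 z 119.6
1.07 ty -18.0 tz 3.0 x -28.8 z 116.6
0.92 ty -17.4 tz 5.7 x -46.2 z 110.8
0.76 ty -16.3 tz 8.3 x -62.5 z 102.5
0.61 ty -14.9 tz 10.7 x -77.3 z 91.9
0.46 ty -13.1 tz 12.8 x -90.4 z 79.0
0.3 ty -11.0 tz 14.6 x -101.3 z 64.4
0.15 ty -8.6 tz 16.1 x -109.9 z 48.3
0.0 ty -6.1 tz 17.3 x -116.0 z 31.0
```

```bash
python3 -m creep '[{"tx":0,"ty":-0.008,"tz":-0.0042,"rx":0,"ry":0,"rz":0},{"tx":0,"ty":-0.0085,"tz":-0.0037,"rx":0,"ry":0,"rz":0},{"tx":0,"ty":-0.0087,"tz":-0.003,"rx":0,"ry":0,"rz":0},{"tx":0,"ty":-0.0088,"tz":-0.0023,"rx":0,"ry":0,"rz":0},{"tx":0,"ty":-0.009,"tz":-0.0016,"rx":0,"ry":0,"rz":0},{"tx":0,"ty":-0.0091,"tz":-0.0009,"rx":0,"ry":0,"rz":0},{"tx":0,"ty":0,"tz":0,"rx":0,"ry":0,"rz":0}]'; python3 look.py b3
```

```text
time_s: 12.55
tool_pos: [0.5578, 0.1622, 0.3376]
tool_rot: [-179.9, -0.0, 76.4]
force: [2.1, -0.5, 5.3]
grip_width: 0.0153
12.55 [0.5578 0.1622 0.3376] [-179.9   -0.    76.4] [ 2.1 -0.5  5.3] [-50.   9.  36.  86.  -5.  87. -28.]
```

View pics/b3.png

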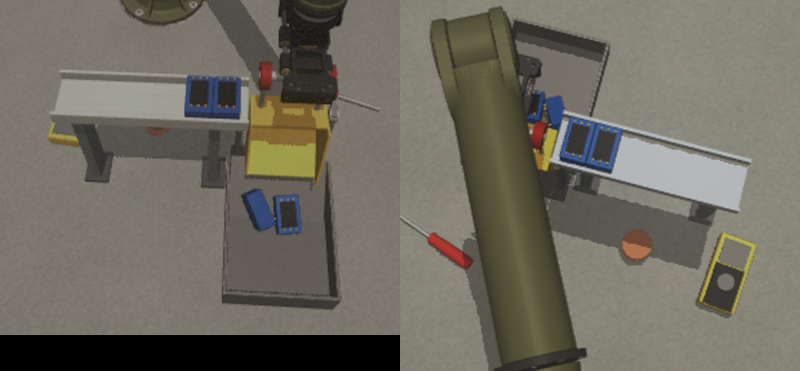

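```bash
python3 -m creep '[{"tx":0,"ty":-0.0091,"tz":0.0,"rx":0,"ry":0,"rz":0},{"tx":0,"ty":-0.0091,"tz":0.0008,"rx":0,"ry":0,"rz":0},{"tx":0,"ty":-0.009,"tz":0.0013,"rx":0,"ry":0,"rz":0},{"tx":0,"ty":-0.009,"tz":0.002,"rx":0,"ry":0,"rz":0},{"tx":0,"ty":-0.0088,"tz":0.0026,"rx":0,"ry":0,"rz":0},{"tx":0,"ty":-0.0086,"tz":0.0033,"rx":0,"ry":0,"rz":0},{"tx":0,"ty":-0.0083,"tz":0.0039,"rx":0,"ry":0,"rz":0},{"tx":0,"ty":-0.008,"tz":0.0045,"rx":0,"ry":0,"rz":0},{"tx":0,"ty":0,"tz":0,"rx":0,"ry":0,"rz":0}]'; python3 look.py b4
```

```text
time_s: 13.78
tool_pos: [0.4897, 0.1788, 0.3183]
tool_rot: [-179.9, 0.0, 76.4]
force: [0.9, 2.1, -0.0]
grip_width: 0.0157
13.78 [0.4897 0.1788 0.3183] [-179.9    0.    76.4] [ 0.9  2.1 -0. ] [-55.   0.  33.  96.  -0.  84. -36.]
```

View pics/b4.png

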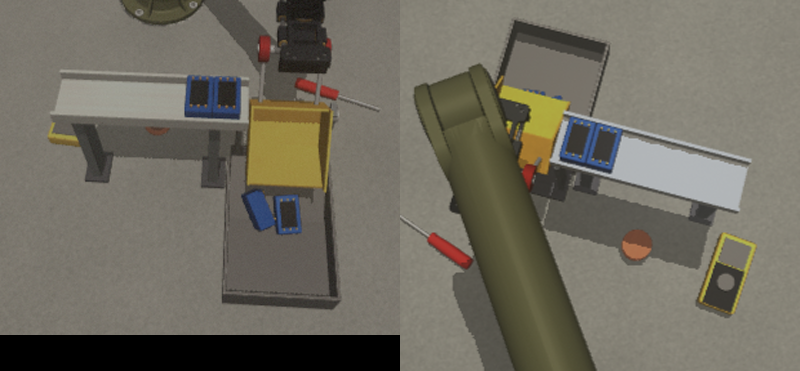

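```bash
python3 -m creep '[{"tx":0,"ty":-0.0077,"tz":0.005,"rx":0,"ry":0,"rz":0},{"tx":0,"ty":-0.0073,"tz":0.0056,"rx":0,"ry":0,"rz":0},{"tx":0,"ty":-0.0068,"tz":0.0062,"rx":0,"ry":0,"rz":0},{"tx":0,"ty":-0.0063,"tz":0.0066,"rx":0,"ry":0,"rz":0},{"tx":0,"ty":-0.0038,"tz":0.0047,"rx":0,"ry":0,"rz":0},{"tx":0,"ty":-0.0036,"tz":0.0049,"rx":0,"ry":0,"rz":0},{"tx":0,"ty":-0.0035,"tz":0.005,"rx":0,"ry":0,"rz":0},{"tx":0,"ty":-0.0031,"tz":0.0052,"rx":0,"ry":0,"rz":0},{"tx":0,"ty":-0.0029,"tz":0.0054,"rx":0,"ry":0,"rz":0},{"tx":0,"ty":-0.0026,"tz":0.0055,"rx":0,"ry":0,"rz":0},{"tx":0,"ty":0,"tz":0,"rx":0,"ry":0,"rz":0}]'; python3 look.py b5
```

```text
time_s: 15.25
tool_pos: [0.4443, 0.1895, 0.2642]
tool_rot: [-180.0, 0.0, 76.4]
force: [0.9, 1.3, -0.9]
grip_width: 0.0152
15.25 [0.4443 0.1895 0.2642] [-180.     0.    76.4] [ 0.9  1.3 -0.9] [-57.  -4.  30. 106.   2.  78. -42.]
```

View pics/b5.png

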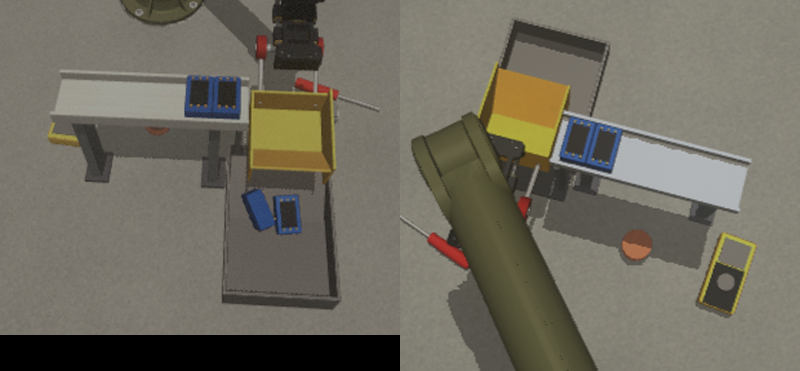

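```bash
python3 -m creep '[{"tx":0,"ty":-0.0014,"tz":0.003,"rx":0,"ry":0,"rz":0},{"tx":0,"ty":-0.0012,"tz":0.003,"rx":0,"ry":0,"rz":0},{"tx":0,"ty":-0.0011,"tz":0.003,"rx":0,"ry":0,"rz":0},{"tx":0,"ty":-0.0009,"tz":0.0028,"rx":0,"ry":0,"rz":0},{"tx":0,"ty":-0.0008,"tz":0.0028,"rx":0,"ry":0,"rz":0},{"tx":0,"ty":-0.0005,"tz":0.002,"rx":0,"ry":0,"rz":0},{"tx":0,"ty":0,"tz":0,"rx":0,"ry":0,"rz":0},{"tx":0,"ty":0,"tz":0,"rx":0,"ry":0,"rz":0}]'; python3 look.py b6
```

```text
time_s: 16.35
tool_pos: [0.4387, 0.191, 0.2481]
tool_rot: [-180.0, 0.0, 76.3]
force: [-0.4, 1.3, -0.7]
grip_width: 0.0154
16.35 [0.4387 0.191  0.2481] [-180.     0.    76.3] [-0.4  1.3 -0.7] [-57.  -4.  30. 107.   2.  76. -42.]
```

View pics/b6.png

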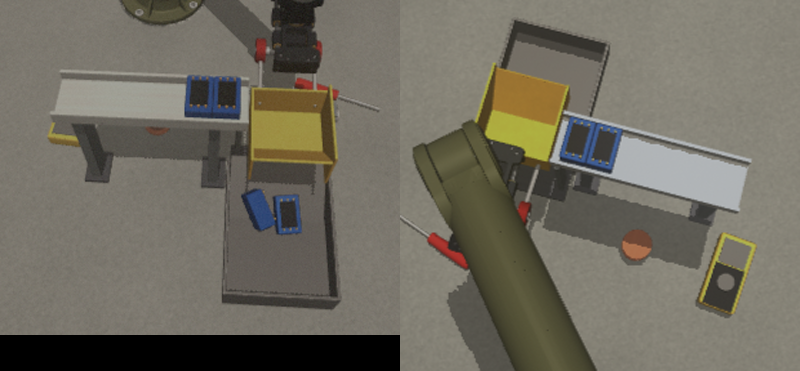

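```bash
Z='x'; python3 -m creep '[{"tx":0,"ty":-0.0001,"tz":0.001,"rx":0,"ry":0,"rz":0},{"tx":0,"ty":0,"tz":0.001,"rx":0,"ry":0,"rz":0},{"tx":0,"ty":0,"tz":0,"rx":0,"ry":0,"rz":0},{"tx":0,"ty":0,"tz":0,"rx":0,"ry":0,"rz":0}]'
```

```text
time_s: 16.95
tool_pos: [0.4382, 0.1911, 0.246]
tool_rot: [-179.9, 0.0, 76.4]
force: [-4.0, 0.7, 0.5]
grip_width: 0.0155
```

```bash
python3 -m creep '[{"tx":0,"ty":0,"tz":0.001,"rx":0,"ry":0,"rz":0},{"tx":0,"ty":0,"tz":0.001,"rx":0,"ry":0,"rz":0},{"tx":0,"ty":0,"tz":0,"rx":0,"ry":0,"rz":0},{"tx":0,"ty":0,"tz":0,"rx":0,"ry":0,"rz":0}]'
```

```text
time_s: 17.45
tool_pos: [0.4381, 0.1911, 0.2455]
tool_rot: [-179.9, -0.0, 76.4]
force: [-7.4, -0.2, 9.3]
grip_width: 0.015
```

```bash
python3 -m creep '[{"tx":0,"ty":0,"tz":-0.0007,"rx":0,"ry":0,"rz":0},{"tx":0,"ty":0,"tz":0,"rx":0,"ry":0,"rz":0},{"tx":0,"ty":0,"tz":0,"rx":0,"ry":0,"rz":0},{"tx":0,"ty":0,"tz":0,"rx":0,"ry":0,"rz":0},{"tx":0,"ty":0,"tz":0,"rx":0,"ry":0,"rz":0}]' 0.05; python3 look.py b7
```

```text
time_s: 18.08
tool_pos: [0.4388, 0.1909, 0.2448]
tool_rot: [180.0, 0.0, 76.3]
force: [-0.3, -0.6, 0.5]
grip_width: 0.0489
18.07 [0.4388 0.1909 0.2448] [180.    0.   76.3] [-0.3 -0.6  0.5] [-57.  -4.  30. 108.   2.  76. -42.]
```

View pics/b7.png

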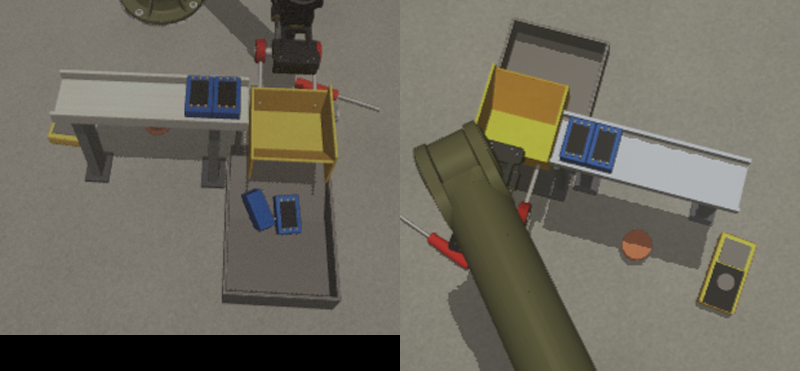

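Released, forces near zero. Raise straight up, then move off to the +y side at height for a clear view.

```bash
python3 -m creep '[{"tx":0,"ty":0,"tz":-0.01,"rx":0,"ry":0,"rz":0},{"tx":0,"ty":0,"tz":-0.02,"rx":0,"ry":0,"rz":0},{"tx":0,"ty":0,"tz":-0.03,"rx":0,"ry":0,"rz":0},{"tx":0,"ty":0,"tz":-0.04,"rx":0,"ry":0,"rz":0},{"tx":0,"ty":0,"tz":-0.04,"rx":0,"ry":0,"rz":0},{"tx":0,"ty":0,"tz":-0.03,"rx":0,"ry":0,"rz":0},{"tx":0.04,"ty":0,"tz":0,"rx":0,"ry":0,"rz":0},{"tx":0.04,"ty":0,"tz":0,"rx":0,"ry":0,"rz":0},{"tx":0.04,"ty":0,"tz":0,"rx":0,"ry":0,"rz":0},{"tx":0.04,"ty":0,"tz":0,"rx":0,"ry":0,"rz":0},{"tx":0.04,"ty":0,"tz":0,"rx":0,"ry":0,"rz":0},{"tx":0.04,"ty":0,"tz":0,"rx":0,"ry":0,"rz":0},{"tx":0,"ty":0,"tz":0,"rx":0,"ry":0,"rz":0},{"tx":0,"ty":0,"tz":0,"rx":0,"ry":0,"rz":0}]'
python3 - <<'E'
from cell import env
import cv2
for n in ("scene","top"):
    cv2.imwrite(f"pics/{n}9.png",env.read_camera(n)["pixels"][:,:,::-1])
a=cv2.imread("pics/scene9.png")[140:370,160:430]
cv2.imwrite("pics/s9z.png",cv2.resize(a,(675,575),interpolation=cv2.INTER_CUBIC))
E
```

```text
time_s: 19.92
tool_pos: [0.4956, 0.4237, 0.4151]
tool_rot: [180.0, 0.0, 76.3]
force: [1.1, 0.2, 0.2]
grip_width: 0.0502
```

View pics/s9z.png

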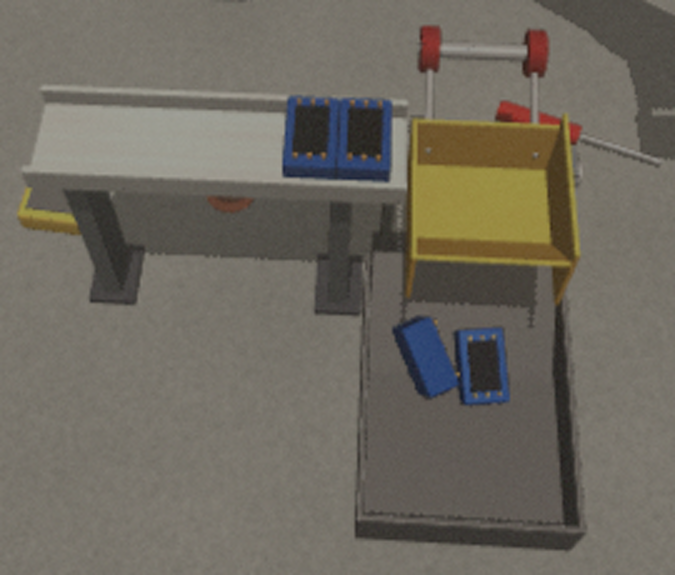

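View pics/top9.png

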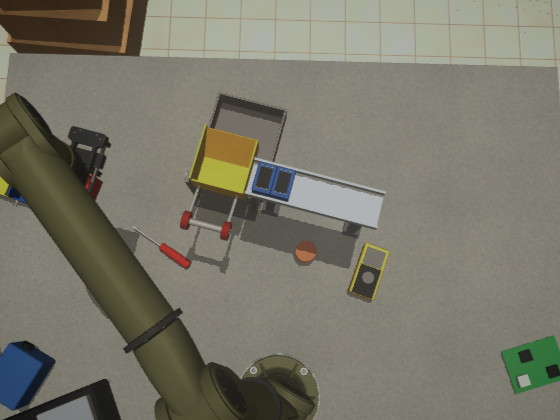

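The bar discs are back at their starting pixels (430,49) and (537,52) in the scene crop. The bucket is upright and empty, two bricks are in the tray and two on the lane. The meter, spool and screwdriver look unmoved.

```bash
python3 -c "
from cell import env
print(env.sign_off())"
```

```text
the job is handed in; nothing more can be done
None
```

The job is done and was handed in at about 20 s. I pushed the row along the lane from behind. Brick 1 dropped into the bucket, then brick 2 tripped it, and both were dumped into the grey tray. I then stopped feeding, so bricks 3 and 4 are still on the lane.

I gripped the bar at 15 N, swung the bucket back along its arc, and lowered it at no more than about 25 mm/s over the last stretch. It met its stop with about 9 N of upward force. I then opened the gripper and moved clear.

**Last checks, from the camera images:**
- **Bucket:** empty, with the bar and bucket at the same pixels as at the start, so it is fully upright.
- **Bricks:** two are in the tray and two are on the lane, about 20 mm back from the edge.
- **Bystanders:** the meter, spool and screwdriver appear where they were.
- **Force:** the gripper is touching nothing, with readings of about 1 N.

No check failed or disagreed. The two cameras agreed to within about 6 mm on positions. The first move command was refused for missing keys, and nothing moved.

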